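Change the workpiece in a two-plate drill jig

ROBOT

A 6-joint arm with a two-finger parallel gripper is mounted at the origin on a cart in front of the work surface, level with it; the furniture and walls round the work are solid. World frame = base frame: x ahead of the robot, y to its left, z up, the work surface at z = 0. Lengths are in m, angles in degrees, forces in N, time in s.
With the tool pointing down it reaches from about 0.3 to 0.85 m from the base axis. Payload 5.4 kg.
Tool frame: the origin (TCP) lies midway between the tips of the shut fingers; the grasp point (between the pads) lies 19 mm behind it; z points along the fingers, y is the line along which they close (so a half turn about z gives the same grasp; the last joint's range is limited). The gripper opens to 85 mm and grips with 20 to 120 N. Pads are 22 mm wide; open, the fingers measure 114 mm over their backs; the gripper's body (76 mm by 85 mm) begins 54 mm behind the grasp point. The pads swing forward as they close: fully open they stand 13 mm farther back than shut.
Start: joints at [60.785, 9.076, 91.501, -0, 79.423, -12.038], TCP at [0.17, 0.549, 0.231] pointing down, gripper open.
Joint ranges: [-166.64, 166.64], [-54.1, 131.32], [10.49, 154.53], [-73.88, 253.88], [9.74, 151.15], [-171.62, 171.62]. Speed limits (degrees/s): [147.25, 147.25, 180, 180, 180, 180].

INTERFACE

Orientations are given as [roll, pitch, yaw] about the fixed x, y, z axes, in that order (R = Rz(yaw) Ry(pitch) Rx(roll)).
In Python, from bench import bot gives the robot as it stands. The module is installed in compiled form; this text tells all that it offers.
- The arm moves only by the tool carry_out, never from a script. Its argument "rows" is one flat list of numbers, 4 for each row, row after row: the shift along the tool's x, y, z normalised to -1 to 1, where 1 is 20 cm, then the turn about the tool's z normalised to -1 to 1, where 1 is 1.5 rad. In form: [x, y, z, twist, x, y, z, twist, ...]. A call has 1 to 20 rows; each row is the pose to reach, as a shift and turn from the pose commanded when the call began, along the tool's axes at that moment; what a row does not reach only later rows make up. A row lasts 1/12 s, in which the tool goes at most 41.7 mm and 7.16 degrees, less where a joint would pass 70% of its speed; a pose out of reach is approached as far as the arm can. A call with a number of a shift or a turn outside -1 to 1 is refused whole. A call with a gripper value outside its range is refused whole. "grip" is the opening, from 0 (shut) to 1 (fully open), set as the call begins (left out, the last holds). The fingers move at their own pace and stop on an object; "squeeze" is the grip in N (left out, the last holds). Time passes only in rows, so rows that repeat a pose let the fingers close. It gives the time, the measured TCP pose, the force, the opening and the grip force at its end, in the units of the state.
- bot.state(): the state, without advancing time (a new reading comes with each control period).
- bot.read_camera(name): name is "scene" or "side" or "wrist"; returns the picture (400x640x3 uint8, blue, green, red); there is no depth.
- bot.get_calibration(name): a dict with "fx", "fy", "cx", "cy" (pixels), "k1" (the pictures are not rectified: a ray, as slopes to the right and down, at radius r is drawn at 1 + k1 r^2 times it, then the intrinsics apply), "camera_from_world" (4x4, takes a point from world to camera coordinates). Camera axes: x right, y up, looking along -z (the intrinsics and any distortion apply to the point x, -y, -z); pixel columns grow to the right and rows downward; lengths in m; the calibration is good to about 2 mm. A picture is of the moment at which its call begins: read the wrist's pose just before it. get_calibration takes no time and is no camera call; for the wrist camera it gives the pose at the moment of the call.
- bot.finish_job(): hands the job in; it is judged then, once.
The state is a dict: "time_s": time; "qpos": joint angles; "joint_velocities": joint speeds; "effort": joint torques, N m; "eef_pos": TCP position; "orientation": TCP orientation; "contact_force": force on the tool from outside, world axes, zero at the start; "moment": the same for the moment, N m; "width": finger opening in m; "grip_force": force on a finger pad.
Only numpy, scipy, OpenCV 4.12 (cv2) and the standard library are available. Lean on these libraries where they do the work, as an engineer would, in place of code of your own. Each camera call takes 0.05 s, during which the arm holds its last target. There are 200 camera calls.

TASK

The bar in the drill jig is drilled: lift off the two bush plates and lay both on the green mat, put the drilled bar flat into the yellow tray, and seat the undrilled bar in the jig in its place. Then refit each bush plate flat on its own dowels, the blue one and the red one where they were before. Leave the spray can and the tape measure standing where they are.

Things in the scene. Friction and masses are not known exactly. Their poses are not given: they have to be found in the camera images.
- jig: Fixed drill jig: grey bed 180 (x, along the bar) x 112 x 12 mm, origin centre of its underside. Four dark blocks (|x| 27-63, |y| over 14 mm, tops z 42.5) form a 28 mm trough with lead-in slopes; bar seats at centre (0,0,28.5), 2 mm end play to stops 34 mm high. Bar sides free for |x|<27. Bullet-nosed dowels 10 mm thick, 15 tall on the blocks: x=-45, y=+-42 (blue); x=45, y=+-34 (red).
- blue_plate_mid (a point): Centre of the loose blue bush plate, 40 (x) x 110 (y) x 16 mm, 0.22 kg, one big steel drill bush (25 mm wide, 5 mm proud of the top) in its middle, 13 mm holes at y = +-42 mm. At the start it lies on the jig over one end of the bar; seated, its centre is at jig (-45, 0, 50.5) mm, axes parallel to the jig's (half a turn makes no difference).
- red_plate_mid (a point): Centre of the loose red bush plate, 40 (x) x 110 (y) x 16 mm, 0.22 kg, two small steel drill bushes (15 mm wide, 5 mm proud of the top) in its middle, 13 mm holes at y = +-34 mm. At the start it lies on the jig over the bar's other end; seated, its centre is at jig (45, 0, 50.5) mm, axes parallel to the jig's (half a turn makes no difference).
- drilled_bar_mid (a point): Centre of the loose drilled aluminium bar, 140 (x, its length) x 25 x 25 mm, 0.24 kg, with one big and two small holes in its top; at the start it lies in the jig under the two plates, its middle 50 mm and both ends showing.
- blank_bar_mid (a point): Centre of the loose blank aluminium bar, no holes, 140 (x, its length) x 25 x 25 mm, 0.24 kg, lying on the left-hand bench.
- mat: Green rubber mat fixed on the bench, 200 (x) x 125 (y) x 4 mm: the side area for the plates; origin at the centre of its underside. Both plates fit on it side by side, each lying across its x axis, 50 mm either side of its centre.
- tray: Yellow open parts tray fixed on the bench, 200 (x) x 120 (y) x 24 mm outside, walls and floor 3 mm; origin at the centre of its underside. The drilled bar goes in here, lengthwise.
- spray_can_mid (a point): Centre (half-way up) of the spray can, 66 mm wide, 185 mm tall, standing loose behind the work; to be left alone.
- tape_measure_mid (a point): Centre of the yellow tape measure, 35 x 75 x 64 mm, standing loose on the left-hand bench to the left of the blank bar; to be left alone.
There are look-alikes about, which are no part of the job. Of the things that look like the part that bears blue_plate_mid, the larger one is meant.

How it is judged (in metres and radians):
On the way, in this order (a step that is already met when the one before it is completed fails the run):
1. both bush plates lie flat on the green mat (x of blue_plate_mid in the frame of mat between -0.095 and 0.095 m and y of blue_plate_mid in the frame of mat between -0.06 and 0.06 m and z of each of blue_plate_mid, red_plate_mid in the frame of mat below 0.016 m and angle between each of blue_plate_mid, red_plate_mid's own z axis and vertical below 0.1 rad and x of red_plate_mid in the frame of mat between -0.095 and 0.095 m and y of red_plate_mid in the frame of mat between -0.06 and 0.06 m), for 0.2 s.
2. the drilled bar lies flat in the yellow tray (x of drilled_bar_mid in the frame of tray between -0.09 and 0.09 m and y of drilled_bar_mid in the frame of tray between -0.05 and 0.05 m and z of drilled_bar_mid in the frame of tray below 0.02 m), for 0.2 s.
3. the blank bar is seated in the jig (x of blank_bar_mid in the frame of jig between -0.006 and 0.006 m and y of blank_bar_mid in the frame of jig between -0.004 and 0.004 m and z of blank_bar_mid in the frame of jig between 0.0255 and 0.0315 m and angle between the x axis of blank_bar_mid and the x axis of jig, either way round below 0.08 rad), for 0.2 s.
At the end, for the whole second after the job is handed in: The blank bar is seated in the jig (6 mm along, 4 mm across), the blue and the red plate lie flat on their own dowels (4 mm in plan, all within 3 mm of seated height, parallel within 0.08 rad), the drilled bar lies flat in the yellow tray, all at rest (all of step 2 and all of step 3 and x of blue_plate_mid in the frame of jig between -0.049 and -0.041 m and y of blue_plate_mid in the frame of jig between -0.004 and 0.004 m and z of blue_plate_mid in the frame of jig between 0.0475 and 0.0535 m and angle between the x axis of each of blue_plate_mid, red_plate_mid and the x axis of jig, either way round below 0.08 rad and angle between each of blue_plate_mid, red_plate_mid's own z axis and vertical below 0.06 rad and x of red_plate_mid in the frame of jig between 0.041 and 0.049 m and y of red_plate_mid in the frame of jig between -0.004 and 0.004 m and z of red_plate_mid in the frame of jig between 0.0475 and 0.0535 m); the robot touches nothing.
It fails at once if the spray can or the tape measure is shifted by more than 20 mm or tipped (distance of any of spray_can_mid, tape_measure_mid from where it was at the start of the episode above 0.02 m or angle between any of spray_can_mid, tape_measure_mid's own z axis and vertical above 0.3 rad).
It also fails if it takes over 128 s, if anything falls off the work surface, if the arm or the gripper's body presses on something with over 40 N, if the wrist force passes 120 N, or if a joint passes its speed limit or range.

## Working session

There is one attempt and no reset: what is moved stays moved. The work goes in short steps, Python scripts to look and compute and a tool call to move; the robot and the scene stay as the last step left them, time stands still between calls to the robot, and variables do not carry over. Pictures are saved under pics/ and viewed, at most 14 in all, crops included, and the job is handed in when it is done.

Besides the shell and the picture viewer there is one more tool, called as a command line: name --argument value ..., lists and objects as JSON in quotes. carry_out: Moves the arm, as the interface text tells. Scaled input: -1 to 1 covers 20 cm each way for a shift and 1.5 rad each way for a turn. Its arguments: {"type":"object","properties":{"rows":{"type":"array","items":{"type":"number"}},"grip":{"type":"number"},"squeeze":{"type":"number"}},"required":["rows"]}

```bash
mkdir -p pics; cat > h.py <<'E'
import numpy as np, cv2
from bench import bot
def ray(cal,u,v):
    x=(u-cal["cx"])/cal["fx"]; y=(v-cal["cy"])/cal["fy"]
    rd=np.hypot(x,y); r=rd
    for _ in range(20): r=rd/(1+cal["k1"]*r*r)
    s=r/rd if rd>0 else 1
    M=np.array(cal["camera_from_world"]); R=M[:3,:3]; t=M[:3,3]
    d=R.T@np.array([x*s,-y*s,-1.0]); return -R.T@t,d
def onz(cal,u,v,z):
    o,d=ray(cal,u,v); return o+d*(z-o[2])/d[2]
def proj(cal,p):
    M=np.array(cal["camera_from_world"]); c=M[:3,:3]@np.array(p)+M[:3,3]
    x,y=c[0]/-c[2],-c[1]/-c[2]; f=1+cal["k1"]*(x*x+y*y)
    return np.array([x*f*cal["fx"]+cal["cx"],y*f*cal["fy"]+cal["cy"]])
E
python3 - <<'E'
from h import *
for n in ["scene","side","wrist"]:
    c=bot.get_calibration(n); im=bot.read_camera(n); cv2.imwrite(f"pics/{n}0.png",im)
    o,d=ray(c,320,200); print(n,c["fx"],c["k1"],o.round(3),d.round(2))
print(bot.state())
E
```

```text
scene 384.5668458367867 -0.05701430117256845 [ 0.05  -0.721  0.59 ] [ 0.44  0.77 -0.45]
side 468.2669092141319 -0.06355643233964363 [0.581 1.138 0.961] [-0.01 -0.75 -0.66]
wrist 285.53402413270913 -0.0018876297246054482 [0.1   0.571 0.373] [ 0.27 -0.09 -0.96]
{'time_s': 0.15, 'qpos': array([ 6.07837595e+01,  9.10537797e+00,  9.15567058e+01, -6.59819328e-04,
        7.94240368e+01, -1.20364185e+01]), 'joint_velocities': array([-0.08379909,  0.0051386 , -0.15890664,  0.01269434,  0.01701506,
       -0.04983749]), 'effort': array([ 7.63917051e-04, -3.96377420e+01, -3.31784499e+01, -1.30780950e-04,
        5.46078416e-03, -7.65873040e-06]), 'eef_pos': array([0.16961017, 0.54891551, 0.2305234 ]), 'orientation': array([-1.79915638e+02, -1.73248262e-02,  1.62820287e+02]), 'contact_force': array([ 0.19208403, -0.11020671, -0.06560457]), 'moment': array([-0.05554653,  0.00366908, -0.02004063]), 'grip_force': 0.0, 'width': 0.08499427289301868}
```

View pics/scene0.png

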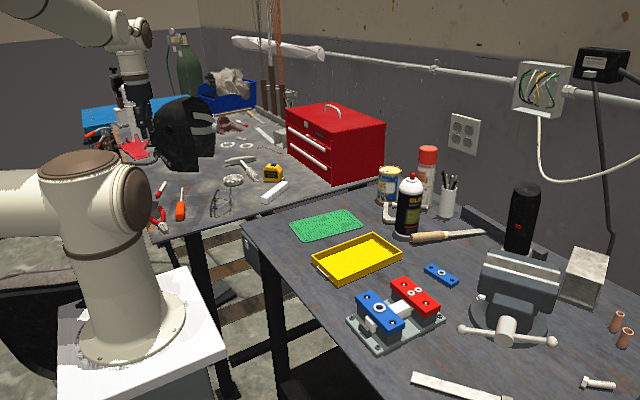

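View pics/side0.png

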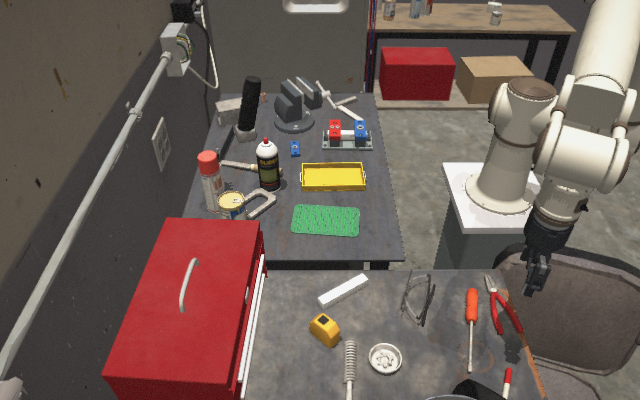

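The scene view shows the following:
- **Jig:** the blue plate is at (380,312) and the red one at (415,297).
- **Blue candidates:** the large plate at (380,312) and a small look-alike at (441,275). I choose the larger one, on the jig.
- **Tray and mat:** the tray is at (357,260) and the mat at (325,225).
- **Bars:** the blank bar is at (273,190) in the scene view and (343,290) in the side view. The strip at (460,388) is a look-alike.
- **Leave alone:** the spray can at (408,207) (the red-capped one is at (427,180)) and the tape measure at (272,172).

```bash
cat > m.py <<'E'
from h import *
def mask(im,col):
    h=cv2.cvtColor(im,cv2.COLOR_BGR2HSV); H,S,V=[h[...,i].astype(int) for i in range(3)]
    m={"blue":(H>100)&(H<125)&(S>140)&(V>60),"red":((H<6)|(H>174))&(S>170)&(V>90),
     "yellow":(H>22)&(H<34)&(S>170)&(V>100),"green":(H>50)&(H<85)&(S>100)&(V>60),
     "white":(S<40)&(V>190)}[col]
    return m.astype(np.uint8)
def blobs(im,col,roi,amin=60):
    x0,y0,x1,y1=roi; m=np.zeros(im.shape[:2],np.uint8); m[y0:y1,x0:x1]=mask(im,col)[y0:y1,x0:x1]
    cs,_=cv2.findContours(m,cv2.RETR_EXTERNAL,cv2.CHAIN_APPROX_NONE)
    return sorted([c for c in cs if cv2.contourArea(c)>amin],key=lambda c:-cv2.contourArea(c))
def rect(cal,c,z):
    p=np.array([onz(cal,*q,z)[:2] for q in c.reshape(-1,2)],np.float32)*1000
    (cx,cy),(w,h),a=cv2.minAreaRect(p); 
    if w<h: w,h,a=h,w,a+90
    return np.round([cx,cy,w,h,(a+90)%180-90],1)
E
python3 - <<'E'
from m import *
for n,R in [("scene",{"blue":((330,270,470,350),.0585),"red":((380,265,450,325),.0585),"yellow":((300,225,410,292),.02),"green":((280,200,370,250),.004),"white":((255,175,295,205),.025)}),
          ("side",{"blue":((280,110,380,160),.0585),"red":((320,110,345,145),.0585),"yellow":((290,155,375,200),.02),"green":((280,195,370,245),.004),"white":((310,270,375,310),.025)})]:
    im=cv2.imread(f"pics/{n}0.png"); c=bot.get_calibration(n)
    for k,(roi,z) in R.items():
        for b in blobs(im,k,roi)[:2]: print(n,k,cv2.boundingRect(b),rect(c,b,z))
a=cv2.resize(cv2.imread("pics/scene0.png")[250:350,335:469],None,fx=3,fy=3,interpolation=2)
b=cv2.resize(cv2.imread("pics/side0.png")[100:200,280:380],None,fx=3,fy=3,interpolation=2)
w=cv2.imread("pics/wrist0.png")
o=np.zeros((600,800,3),np.uint8); o[:300,:402]=a;o[:300,410:710]=b; o[305:600,:472]=cv2.resize(w,(472,295))
cv2.imwrite("pics/c1.png",o)
E
```

```text
scene blue (355, 290, 50, 47) [ 420.2 -288.7  119.9   49.2   89. ]
scene blue (424, 270, 35, 18) [ 603.9 -277.9   75.4   38.1  -85.2]
scene red (390, 276, 51, 42) [ 509.1 -290.7  121.    51.1   88.3]
scene yellow (312, 232, 90, 48) [530.5 -61.2 202.1 121.4   1.4]
scene green (289, 210, 74, 33) [552.8 128.8 200.  127.1  -6. ]
scene white (261, 181, 27, 18) [512.8 402.3 145.1  29.4  34. ]
side blue (354, 120, 12, 20) [ 428.3 -275.9  124.1   37.9   88.6]
side blue (291, 141, 8, 16) [ 655.6 -159.    88.9   23.8  -87.7]
side red (329, 128, 11, 12) [ 520.5 -249.3   70.7   35.    87.9]
side green (291, 205, 68, 31) [557.9 131.7 194.1 118.8  -5.5]
side white (318, 273, 50, 32) [516.2 401.8 140.   26.3  34. ]
```

View pics/c1.png

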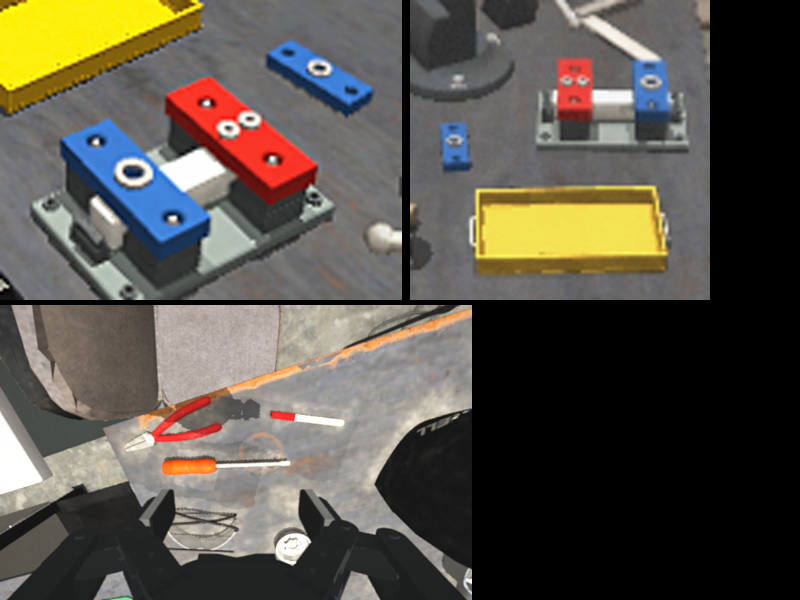

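The crop confirms it: the large blue plate with the single big bush sits on the jig next to the red one, and the small blue plate lies loose at (320,70) in the crop. I'll move towards the jig, keeping the path above the mat and tray.

carry_out --rows '[-0.2, -0.1, 0, 0, -0.36, -0.21, 0, 0, -0.55, -0.32, 0, 0, -0.73, -0.43, 0, 0, -0.73, -0.43, 0, 0]' --grip 1 --squeeze 50

```text
time_s: 0.57
eef_pos: [0.2877, 0.4198, 0.231]
orientation: [-179.9, 0.1, 162.5]
contact_force: [-0.2, -0.1, 0.2]
width: 0.0855
grip_force: 0.0
```

carry_out --rows '[-0.2, -0.1, 0, 0, -0.36, -0.21, 0, 0, -0.55, -0.32, 0, 0, -0.73, -0.43, 0, 0, -0.73, -0.43, 0, 0]'

```text
time_s: 0.98
eef_pos: [0.4017, 0.2943, 0.2312]
orientation: [-179.9, 0.1, 162.5]
contact_force: [0.1, -0.5, -0.1]
width: 0.085
grip_force: 0.0
```

carry_out --rows '[-0.04, -0.09, 0, 0.08, -0.08, -0.18, 0, 0.16, -0.12, -0.27, 0, 0.24, -0.16, -0.36, 0, 0.32, -0.2, -0.45, 0, 0.4, -0.24, -0.54, 0, 0.48, -0.28, -0.63, 0, 0.56, -0.32, -0.72, 0, 0.64, -0.36, -0.8, 0, 0.72, -0.38, -0.88, 0, 0.8, -0.38, -0.88, 0, 0.847, -0.38, -0.88, 0, 0.847]'

```text
time_s: 1.98
eef_pos: [0.4185, 0.1079, 0.2311]
orientation: [-180.0, -0.0, 89.9]
contact_force: [-1.0, -0.3, -0.1]
width: 0.0856
grip_force: 0.0
```

carry_out --rows '[-0.2, 0, 0, 0, -0.4, 0.05, 0, 0, -0.6, 0.08, 0, 0, -0.8, 0.1, 0, 0, -0.95, 0.1, 0, 0, -0.95, 0.1, 0, 0]'

```text
time_s: 2.48
eef_pos: [0.439, -0.0857, 0.2313]
orientation: [-180.0, 0.1, 89.9]
contact_force: [-1.1, -0.2, 0.9]
width: 0.0854
grip_force: 0.0
```

```bash
python3 - <<'E'
from m import *
s=bot.state(); print(s["time_s"],s["eef_pos"].round(4),s["orientation"].round(2))
c=bot.get_calibration("wrist"); im=bot.read_camera("wrist"); cv2.imwrite("pics/w1.png",im)
for k,z in [("green",.004),("yellow",.024)]:
    for b in blobs(im,k,(0,0,640,400),500)[:2]: print(k,cv2.boundingRect(b),rect(c,b,z))
E
```

```text
2.4833 [ 0.439  -0.0857  0.2313] [-1.80e+02  1.10e-01  8.99e+01]
green (332, 0, 181, 51) [ 5.53e+02  8.42e+01  2.01e+02  5.04e+01 -1.00e-01]
yellow (312, 107, 171, 101) [529.6 -66.  200.4 120.1   1.5]
```

carry_out --rows '[-0.2, 0.03, 0, 0, -0.4, 0.07, 0, 0, -0.6, 0.1, 0, 0, -0.8, 0.13, 0, 0, -0.95, 0.13, 0, 0, -0.95, 0.13, 0, 0, -0.95, 0.13, 0, 0, -0.95, 0.13, 0, 0]'

```text
time_s: 3.2
eef_pos: [0.4653, -0.2698, 0.2309]
orientation: [-180.0, -0.1, 90.2]
contact_force: [0.5, 0.5, 0.2]
width: 0.0851
grip_force: 0.0
```

```bash
python3 - <<'E'
from m import *
s=bot.state(); print(s["time_s"],s["eef_pos"].round(4),s["orientation"].round(2))
c=bot.get_calibration("wrist"); im=bot.read_camera("wrist"); cv2.imwrite("pics/w2.png",im)
for k,z in [("blue",.0585),("red",.0585),("yellow",.024)]:
    for b in blobs(im,k,(0,0,640,400),300)[:2]: print(k,cv2.boundingRect(b),rect(c,b,z))
E
```

```text
3.2 [ 0.4653 -0.2698  0.2309] [-1.7998e+02 -8.0000e-02  9.0170e+01]
blue (270, 145, 36, 94) [ 427.5 -283.1  110.5   39.3   88.3]
blue (459, 110, 32, 68) [ 632.6 -227.4   71.6   30.   -85. ]
red (346, 147, 42, 94) [ 516.8 -285.7  110.6   41.    88.4]
yellow (288, 0, 189, 51) [ 5.308e+02 -1.040e+02  2.005e+02  4.760e+01  2.000e-01]
```

View pics/w2.png

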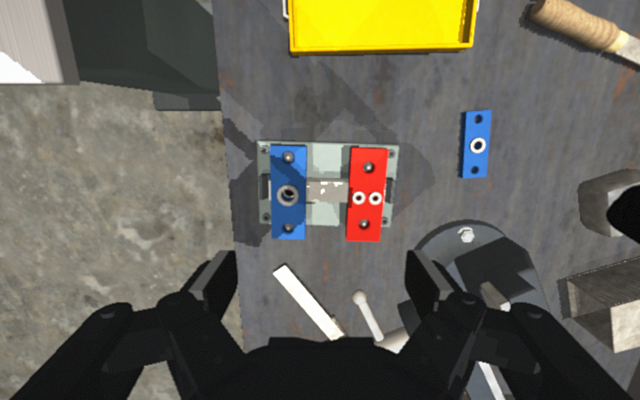

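Wrist view: the blue plate's bush is at (287,194), and the red plate's bushes are at (358,198) and (375,198). The jig is centred at about (472,-284) mm with yaw -1.65°. I'll pick up the blue plate first.

carry_out --rows '[-0.02, -0.06, 0.1, 0.01, -0.04, -0.12, 0.2, 0.02, -0.067, -0.19, 0.3, 0.02, -0.067, -0.19, 0.45, 0.02, -0.067, -0.19, 0.55, 0.02, -0.067, -0.19, 0.63, 0.02, -0.067, -0.19, 0.7, 0.02, -0.067, -0.19, 0.7, 0.02, -0.067, -0.19, 0.7, 0.02]'

```text
time_s: 4.0
eef_pos: [0.4269, -0.2835, 0.0911]
orientation: [-179.9, -0.1, 88.4]
contact_force: [-0.3, -0.1, 0.7]
width: 0.0855
grip_force: 0.0
```

```bash
python3 - <<'E'
from m import *
P=[]
for i in range(3):
    im=bot.read_camera("wrist"); s=bot.state(); P.append(np.r_[s["eef_pos"]*1000,s["orientation"]])
print(np.mean(P,0).round(2))
c=bot.get_calibration("wrist"); cv2.imwrite("pics/w3.png",im)
for k,z in [("blue",.0585),("red",.0585)]:
    for b in blobs(im,k,(0,0,640,400),300)[:2]: print(k,cv2.boundingRect(b),rect(c,b,z))
E
```

```text
[ 4.2765e+02 -2.8493e+02  9.2500e+01  1.7993e+02  7.0000e-02  8.8390e+01]
blue (288, 143, 65, 156) [ 427.4 -283.6  110.1   39.5   88.4]
blue (581, 75, 59, 112) [ 607.9 -228.3   65.1   31.7  -85.1]
red (415, 143, 85, 151) [ 514.7 -284.2  106.1   45.4   88.3]
```

carry_out --rows '[0, 0, 0.08, 0, 0, 0, 0.15, 0, 0, 0, 0.2, 0, 0, 0, 0.25, 0, 0, 0, 0.25, 0, 0, 0, 0.25, 0]'

```text
time_s: 4.65
eef_pos: [0.4268, -0.2851, 0.0412]
orientation: [-180.0, -0.0, 88.3]
contact_force: [0.6, 0.3, 0.2]
width: 0.0852
grip_force: 0.0
```

carry_out --rows '[0, 0, 0, 0, 0, 0, 0, 0, 0, 0, 0, 0, 0, 0, 0, 0, 0, 0, 0, 0, 0, 0, 0, 0, 0, 0, 0, 0, 0, 0, 0, 0, 0, 0, 0, 0, 0, 0, 0, 0]' --grip 0.2 --squeeze 50

```text
time_s: 5.48
eef_pos: [0.4274, -0.2858, 0.0421]
orientation: [179.9, 0.1, 88.3]
contact_force: [0.6, -0.4, 6.0]
width: 0.0384
grip_force: 52.7
```

carry_out --rows '[0, 0, -0.04, 0, 0, 0, -0.1, 0, 0, 0, -0.18, 0, 0, 0, -0.28, 0, 0, 0, -0.4, 0, 0, 0, -0.5, 0, 0, 0, -0.5, 0]'

```text
time_s: 6.07
eef_pos: [0.4288, -0.2873, 0.1463]
orientation: [179.7, 0.3, 88.3]
contact_force: [0.3, -1.5, -1.5]
width: 0.0388
grip_force: 51.9
```

carry_out --rows '[0.08, 0.02, 0, 0, 0.2, 0.04, 0, 0, 0.35, 0.06, 0, 0, 0.5, 0.08, 0, 0, 0.65, 0.1, 0, 0, 0.8, 0.12, 0, 0, 0.95, 0.14, 0, 0]'

```text
time_s: 6.65
eef_pos: [0.4595, -0.0943, 0.1401]
orientation: [-179.9, -0.0, 88.3]
contact_force: [0.3, -0.1, -1.6]
width: 0.0389
grip_force: 51.8
```

```bash
python3 - <<'E'
from m import *
P=[]
for i in range(3):
    im=bot.read_camera("wrist"); s=bot.state(); P.append(np.r_[s["eef_pos"]*1000,s["orientation"]])
print(np.mean(P,0).round(2),s["width"],s["grip_force"])
c=bot.get_calibration("wrist"); cv2.imwrite("pics/w4.png",im)
for k,z in [("green",.004),("yellow",.024),("blue",.158)]:
    for b in blobs(im,k,(0,0,640,400),300)[:2]: print(k,cv2.boundingRect(b),rect(c,b,z))
E
```

```text
[ 4.5958e+02 -9.1870e+01  1.3992e+02 -1.7987e+02 -1.7000e-01  8.8510e+01] 0.038569488661478045 51.83060824871063
green (355, 0, 186, 15) [570.6  63.7 155.8  10.3  -1.5]
yellow (289, 98, 207, 121) [524.1 -65.6 177.8 106.4   1.1]
yellow (283, 92, 234, 138) [530.3 -68.3 199.5 120.2   1.4]
blue (276, 151, 89, 190) [460.  -85.9 100.2  39.6  88.7]
blue (487, 272, 34, 57) [ 551.4 -114.5   34.4   16.3  -84.9]
```

View pics/w4.png

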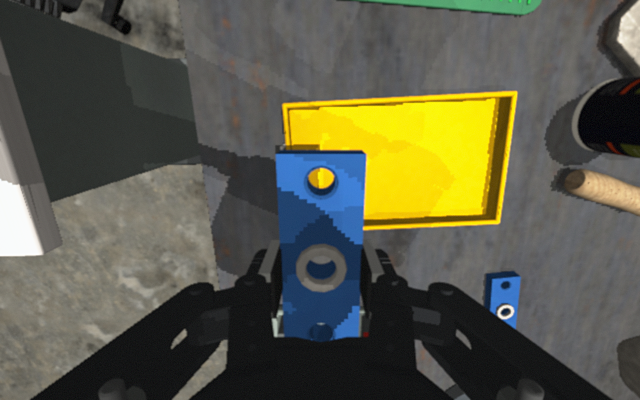

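The plate is held level, with its bush at (321,268). The tray's corners run from (283,105) to (517,92).

carry_out --rows '[0.08, 0.02, 0, 0, 0.2, 0.04, 0, 0, 0.35, 0.06, 0, 0, 0.5, 0.1, 0, 0.02, 0.58, 0.1, 0, 0.04, 0.58, 0.1, 0, 0.047]'

```text
time_s: 7.3
eef_pos: [0.4835, 0.0209, 0.1405]
orientation: [-179.9, -0.0, 84.3]
contact_force: [-0.8, -0.8, -2.7]
width: 0.039
grip_force: 51.9
```

```bash
python3 - <<'E'
from m import *
P=[]
for i in range(3):
    im=bot.read_camera("wrist"); s=bot.state(); P.append(np.r_[s["eef_pos"]*1000,s["orientation"]])
print(np.mean(P,0).round(2),s["width"],s["grip_force"])
c=bot.get_calibration("wrist"); cv2.imwrite("pics/w5.png",im)
for k,z in [("green",.004)]:
    for b in blobs(im,k,(0,0,640,400),300)[:2]: print(k,cv2.boundingRect(b),rect(c,b,z))
E
```

```text
[ 4.8351e+02  1.8640e+01  1.4070e+02 -1.7994e+02  3.0000e-02  8.4290e+01] 0.038599471311432376 51.85300648212433
green (276, 0, 235, 134) [555.6 122.5 198.8 109.4  -5.8]
```

carry_out --rows '[0.1, 0.01, 0, 0, 0.25, 0.02, 0, 0, 0.42, 0.03, 0.05, 0, 0.55, 0.05, 0.15, 0, 0.58, 0.05, 0.28, 0, 0.58, 0.05, 0.4, 0, 0.58, 0.05, 0.52, 0, 0.58, 0.05, 0.6, 0, 0.58, 0.05, 0.64, 0, 0.58, 0.05, 0.67, 0, 0.58, 0.05, 0.675, 0, 0.58, 0.05, 0.675, 0]'

```text
time_s: 8.45
eef_pos: [0.5061, 0.1331, 0.0069]
orientation: [179.9, -0.0, 84.2]
contact_force: [-0.3, 0.4, -1.8]
width: 0.0388
grip_force: 51.8
```

carry_out --rows '[0, 0, 0, 0, 0, 0, 0, 0, 0, 0, 0, 0, 0, 0, 0, 0, 0, 0, 0, 0, 0, 0, 0, 0]' --grip 0.8

```text
time_s: 8.95
eef_pos: [0.5056, 0.1337, 0.0066]
orientation: [180.0, -0.0, 84.3]
contact_force: [0.2, -1.3, 0.1]
width: 0.0682
grip_force: 0.0
```

carry_out --rows '[0, 0, -0.08, 0, 0, 0, -0.2, 0, 0, 0, -0.4, 0, 0, 0, -0.6, 0, 0, 0, -0.7, 0, 0, 0, -0.7, 0, 0, 0, -0.7, 0]' --grip 1

```text
time_s: 9.53
eef_pos: [0.5064, 0.1337, 0.1478]
orientation: [179.8, -0.0, 84.3]
contact_force: [-0.7, -0.4, -0.5]
width: 0.0853
grip_force: 0.0
```

```bash
python3 - <<'E'
from m import *
P=[]
for i in range(3):
    im=bot.read_camera("wrist"); s=bot.state(); P.append(np.r_[s["eef_pos"]*1000,s["orientation"]])
print(np.mean(P,0).round(2),s["width"],s["grip_force"])
c=bot.get_calibration("wrist"); cv2.imwrite("pics/w6.png",im)
for k,z in [("green",.004),("blue",.02)]:
    for b in blobs(im,k,(0,0,640,400),300)[:2]: print(k,cv2.boundingRect(b),rect(c,b,z))
E
```

```text
[ 5.0444e+02  1.3363e+02  1.4505e+02 -1.7988e+02  2.0000e-02  8.4270e+01] 0.08526302187442204 0.0
green (273, 125, 203, 119) [555.5 130.4 198.3 123.6  -5.8]
blue (302, 134, 44, 110) [506.6 135.4 108.8  39.9  84.4]
```

carry_out --rows '[-0.1, 0.01, 0, 0, -0.28, 0.03, 0, 0, -0.46, 0.05, 0, 0, -0.64, 0.08, 0, 0, -0.82, 0.1, 0, 0, -0.98, 0.124, 0, 0]'

```text
time_s: 10.18
eef_pos: [0.509, -0.0654, 0.1444]
orientation: [-179.8, -0.0, 84.3]
contact_force: [-0.1, -0.5, -0.0]
width: 0.0855
grip_force: 0.0
```

carry_out --rows '[-0.18, 0.02, 0, 0, -0.36, 0.04, 0, 0, -0.54, 0.06, 0, 0, -0.72, 0.09, 0, 0, -0.88, 0.11, 0, 0, -0.98, 0.124, 0, 0, -0.98, 0.124, 0, 0]'

```text
time_s: 10.77
eef_pos: [0.5145, -0.2649, 0.1444]
orientation: [-179.9, -0.0, 84.0]
contact_force: [-0.1, -0.6, 1.0]
width: 0.0856
grip_force: 0.0
```

carry_out --rows '[-0.08, 0.01, 0, -0.03, -0.125, 0.015, 0, -0.047, -0.125, 0.015, 0.1, -0.047, -0.125, 0.015, 0.2, -0.047, -0.125, 0.015, 0.27, -0.047, -0.125, 0.015, 0.27, -0.047]'

```text
time_s: 11.27
eef_pos: [0.5131, -0.2832, 0.0869]
orientation: [-179.6, -0.4, 88.3]
contact_force: [0.3, -0.1, -0.6]
width: 0.0849
grip_force: 0.0
```

```bash
cat > look.py <<'E'
import sys
from m import *
P=[]
for i in range(3):
    im=bot.read_camera("wrist"); s=bot.state(); P.append(np.r_[s["eef_pos"]*1000,s["orientation"]])
print(round(s["time_s"],2),np.mean(P,0).round(2),s["width"],s["grip_force"])
c=bot.get_calibration("wrist"); cv2.imwrite(f"pics/{sys.argv[1]}.png",im)
for a in sys.argv[2:]:
    k,z=a.split(":")
    for b in blobs(im,k,(0,0,640,400),300)[:2]: print(k,cv2.boundingRect(b),rect(c,b,float(z)))
E
python3 look.py w7 red:.0585
```

```text
11.42 [ 5.1519e+02 -2.8507e+02  9.0750e+01 -1.7984e+02 -1.4000e-01  8.8340e+01] 0.08583916901958218 0.0
red (292, 147, 64, 156) [ 518.4 -286.8  110.8   40.    88.6]
```

carry_out --rows '[0, 0.01, 0.08, 0, -0.005, 0.01, 0.15, 0, -0.005, 0.01, 0.2, 0, -0.005, 0.01, 0.245, 0, -0.005, 0.01, 0.245, 0, -0.005, 0.01, 0.245, 0]'

```text
time_s: 11.92
eef_pos: [0.518, -0.2875, 0.0433]
orientation: [-180.0, -0.0, 88.3]
contact_force: [0.0, 0.4, 0.1]
width: 0.0851
grip_force: 0.0
```

carry_out --rows '[0, 0, 0, 0, 0, 0, 0, 0, 0, 0, 0, 0, 0, 0, 0, 0, 0, 0, 0, 0, 0, 0, 0, 0, 0, 0, 0, 0, 0, 0, 0, 0, 0, 0, 0, 0, 0, 0, 0, 0]' --grip 0.2

```text
time_s: 12.75
eef_pos: [0.5186, -0.2881, 0.0442]
orientation: [179.9, 0.1, 88.3]
contact_force: [-0.2, -0.2, 5.7]
width: 0.0384
grip_force: 52.7
```

```bash
python3 look.py w8 red:.0585
```

```text
12.9 [ 5.1858e+02 -2.8807e+02  4.4200e+01  1.7993e+02  6.0000e-02  8.8310e+01] 0.03879234913232559 52.66665995121002
red (277, 150, 88, 193) [ 518.9 -282.2  105.    40.1   88.2]
```

```bash
cat > cmd.py <<'E'
import numpy as np
L=[l.split() for l in open("log.txt")]
p=np.array([170,549,231.]);y=162.823
for l in L:
    a,b,c,t=map(float,l[:4]); r=np.radians(y); X=np.array([np.cos(r),np.sin(r),0]);Y=np.array([np.sin(r),-np.cos(r),0])
    p=p+200*(a*X+b*Y-c*np.array([0,0,1])); y-=t*85.944
    if len(l)>4: print(l[4],p.round(1),round(y,2))
E
cat > log.txt <<'E'
-0.73 -0.43 0 0
-0.73 -0.43 0 0 a(401.7,294.3)
-0.38 -0.88 0 0.847 b(418.5,107.9)
-0.95 0.1 0 0 
-0.95 0.13 0 0 c(465.3,-269.8)
-0.067 -0.19 0.7 0.02
0 0 0.25 0 bluegrip
0 0 -0.5 0
0.95 0.14 0 0 d(459.6,-91.9)
0.58 0.1 0 0.047 e(483.5,18.6)
0.58 0.05 0.675 0 bluedrop
0 0 -0.7 0
-0.98 0.124 0 0
-0.98 0.124 0 0
-0.125 0.015 0.27 -0.047
-0.005 0.01 0.245 0 redgrip
E
python3 cmd.py
```

```text
a(401.7,294.3) [398.2 298.4 231. ] 162.82
b(418.5,107.9) [418.8 107.8 231. ] 90.03
c(465.3,-269.8) [ 465.  -272.1  231. ] 90.03
bluegrip [ 427.  -285.6   41. ] 88.31
d(459.6,-91.9) [460.6 -96.5 141. ] 88.31
e(483.5,18.6) [484.   18.9 141. ] 84.27
bluedrop [505.5 133.3   6. ] 84.27
redgrip [ 518.2 -287.9   43. ] 88.31
```

carry_out --rows '[0, 0, -0.04, 0, 0, 0, -0.1, 0, 0, 0, -0.18, 0, 0, 0, -0.28, 0, 0, 0, -0.4, 0, 0, 0, -0.5, 0, 0, 0, -0.5, 0]'

```text
time_s: 13.48
eef_pos: [0.5204, -0.2894, 0.1488]
orientation: [179.6, 0.3, 88.3]
contact_force: [1.1, -1.2, -1.5]
width: 0.0387
grip_force: 51.9
```

carry_out --rows '[0.08, 0.01, 0, 0, 0.2, 0.03, 0, 0, 0.36, 0.06, 0, 0, 0.52, 0.09, 0, 0, 0.68, 0.12, 0, 0, 0.84, 0.15, 0, 0, 0.98, 0.175, 0, 0]'

```text
time_s: 14.07
eef_pos: [0.5575, -0.0895, 0.1413]
orientation: [-179.8, -0.1, 88.3]
contact_force: [0.0, 1.1, -2.4]
width: 0.0384
grip_force: 51.8
```

carry_out --rows '[0.14, 0.02, 0, 0, 0.28, 0.04, 0, 0, 0.44, 0.07, 0, 0, 0.6, 0.1, 0, 0, 0.76, 0.13, 0, 0, 0.9, 0.16, 0, 0, 0.98, 0.175, 0, 0]'

```text
time_s: 14.65
eef_pos: [0.5981, 0.1061, 0.1412]
orientation: [-179.8, -0.1, 88.4]
contact_force: [-0.3, -0.4, -1.9]
width: 0.0386
grip_force: 51.8
```

carry_out --rows '[0.06, 0.01, 0, 0.02, 0.118, 0.024, 0, 0.047, 0.118, 0.024, 0.1, 0.047, 0.118, 0.024, 0.22, 0.047, 0.118, 0.024, 0.36, 0.047, 0.118, 0.024, 0.5, 0.047, 0.118, 0.024, 0.6, 0.047, 0.118, 0.024, 0.66, 0.047, 0.118, 0.024, 0.68, 0.047, 0.118, 0.024, 0.68, 0.047]'

```text
time_s: 15.48
eef_pos: [0.6034, 0.1261, 0.006]
orientation: [-179.8, 0.0, 84.3]
contact_force: [0.0, -0.4, -1.9]
width: 0.0387
grip_force: 53.0
```

carry_out --rows '[0, 0, 0, 0, 0, 0, 0, 0, 0, 0, 0, 0, 0, 0, 0, 0, 0, 0, 0, 0, 0, 0, 0, 0]' --grip 0.8

```text
time_s: 15.98
eef_pos: [0.6053, 0.1256, 0.0075]
orientation: [180.0, -0.0, 84.3]
contact_force: [0.2, -0.4, -0.3]
width: 0.0683
grip_force: 0.0
```

carry_out --rows '[0, 0, -0.08, 0, 0, 0, -0.2, 0, 0, 0, -0.4, 0, 0, 0, -0.6, 0, 0, 0, -0.7, 0, 0, 0, -0.7, 0, 0, 0, -0.7, 0]' --grip 1

```text
time_s: 16.57
eef_pos: [0.6062, 0.1257, 0.1491]
orientation: [179.8, -0.0, 84.3]
contact_force: [-0.9, 0.0, -0.8]
width: 0.0851
grip_force: 0.0
```

```bash
cat >> log.txt <<'E'
0 0 -0.5 0
0.98 0.175 0 0
0.98 0.175 0 0
0.118 0.024 0.68 0.047 reddrop
0 0 -0.7 0 now
E
python3 cmd.py | tail -2; python3 look.py w9 green:.004 blue:.02 red:.02
```

```text
reddrop [605.2 125.3   7. ] 84.27
now [605.2 125.3 147. ] 84.27
16.72 [ 6.0414e+02  1.2561e+02  1.4588e+02 -1.7987e+02  1.0000e-02  8.4270e+01] 0.08547763283813745 0.0
green (172, 127, 202, 118) [556.1 130.6 198.  123.4  -5.8]
blue (194, 136, 55, 109) [508.7 135.5 108.5  43.9  84.2]
blue (567, 106, 44, 43) [849.7 165.9  39.2  23.5  69. ]
red (300, 133, 43, 110) [603.8 128.4 108.9  39.9  84.5]
```

View pics/w9.png

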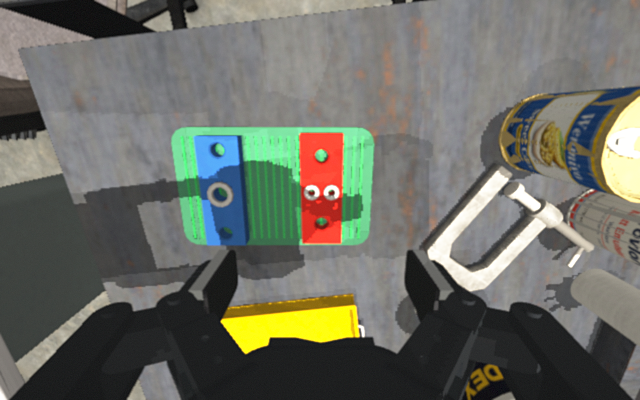

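The wrist view confirms both plates flat on the mat: blue with its bush at (220,194), red with its bushes at (311,192) and (331,192). Next is the drilled bar.

carry_out --rows '[-0.1, -0.03, 0, 0, -0.26, -0.06, 0, 0, -0.42, -0.09, 0, 0, -0.58, -0.12, 0, 0, -0.7, -0.15, 0, 0]'

```text
time_s: 17.13
eef_pos: [0.5594, -0.0124, 0.1452]
orientation: [-179.8, 0.0, 84.2]
contact_force: [0.2, -0.7, 0.4]
width: 0.0857
grip_force: 0.0
```

carry_out --rows '[-0.15, -0.03, 0, 0, -0.3, -0.06, 0, 0, -0.44, -0.09, 0, 0, -0.58, -0.12, 0, 0, -0.7, -0.15, 0, 0]'

```text
time_s: 17.55
eef_pos: [0.5157, -0.1481, 0.1454]
orientation: [-179.8, -0.1, 84.2]
contact_force: [0.1, -0.2, 0.6]
width: 0.0856
grip_force: 0.0
```

carry_out --rows '[-0.1, -0.02, 0, 0.08, -0.2, -0.04, 0, 0.16, -0.3, -0.07, 0, 0.24, -0.4, -0.1, 0, 0.32, -0.5, -0.12, 0, 0.4, -0.6, -0.14, 0, 0.48, -0.7, -0.154, 0, 0.56, -0.706, -0.154, 0, 0.64, -0.706, -0.154, 0, 0.72, -0.706, -0.154, 0, 0.8, -0.706, -0.154, 0, 0.88, -0.706, -0.154, 0, 0.96, -0.706, -0.154, 0, 1, -0.706, -0.154, 0, 1, -0.706, -0.154, 0, 1]'

```text
time_s: 18.8
eef_pos: [0.472, -0.2837, 0.1458]
orientation: [-179.9, 0.1, -1.6]
contact_force: [-0.6, 0.8, -0.9]
width: 0.0851
grip_force: 0.0
```

```bash
cat >> log.txt <<'E'
-0.7 -0.15 0 0
-0.7 -0.15 0 0
-0.706 -0.154 0 1 aboveJig
E
python3 cmd.py | tail -1; python3 look.py w10 white:.041
```

```text
aboveJig [ 472.8 -284.7  147. ] -1.67
18.95 [ 4.7227e+02 -2.8401e+02  1.4639e+02 -1.7994e+02  7.0000e-02 -1.5800e+00] 0.08517155766479238 0.0
white (570, 55, 70, 181) [ 505.3 -529.5  157.8   55.2    8.8]
white (434, 156, 138, 99) [ 459.8 -447.9  131.5   20.2  -54.1]
```

View pics/w10.png

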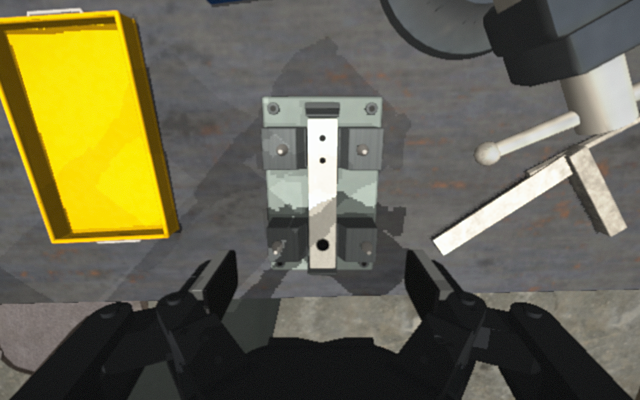

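The wrist view shows the drilled bar running from (323,117) to (323,270), with its holes at (322,139), (322,160) and (322,244).

```bash
cat > edge.py <<'E'
import sys
from m import *
# bright bar: contour via grey threshold in roi -> rectangle on plane
def bar(im,c,roi,z,t=150):
    x0,y0,x1,y1=roi; g=cv2.cvtColor(im,cv2.COLOR_BGR2HSV); m=np.zeros(im.shape[:2],np.uint8)
    m[y0:y1,x0:x1]=((g[...,2]>t)&(g[...,1]<60))[y0:y1,x0:x1]
    cs,_=cv2.findContours(m,cv2.RETR_EXTERNAL,cv2.CHAIN_APPROX_NONE); b=max(cs,key=cv2.contourArea)
    return cv2.boundingRect(b),rect(c,b,z)
E
python3 - <<'E'
from edge import *
c=bot.get_calibration("wrist"); im=cv2.imread("pics/w10.png"); g=cv2.cvtColor(im,cv2.COLOR_BGR2GRAY)
print(g[100:130,314:320].mean(1).round().astype(int)); print(g[255:280,312:318].mean(1).round().astype(int))
print(g[180,295:350])
for t in(110,150): print(bar(im,c,(305,105,345,280),.041,t))
print([onz(c,323,r,.041).round(4) for r in (116.5,269.5)],onz(c,322,244,.041).round(4))
E
```

```text
[179 161 117 103 106 109 110 102  77  62  62  60  60  67  99 114  81  78
 157 242 255 254 253 253 253 253 253 253 253 253]
[203 204 205 206 207 205 203 203 204 202 202 204 192 121  59  51  54  61
  69  74  91 102 104 104 105]
[186 183 184 183 183 183 180 182 181 180 180 177 184 221 250 252 251 251
 251 252 252 251 250 250 250 250 250 250 249 249 249 249 249 249 249 249
 249 249 249 251 252 202 119 144 171 172 173 171 171 170 171 170 172 170
 171]
((305, 105, 40, 164), array([ 4.779e+02, -2.874e+02,  1.508e+02,  3.560e+01, -3.000e-01]))
((305, 105, 40, 163), array([ 478.7, -287.7,  150.3,   35. ,   -2.6]))
[array([ 0.5445, -0.2881,  0.041 ]), array([ 0.4011, -0.2843,  0.041 ])] [ 0.4284 -0.2841  0.041 ]
```

carry_out --rows '[0, 0.004, 0.06, 0, 0, 0.004, 0.18, 0, 0, 0.004, 0.32, 0, 0, 0.004, 0.46, 0, 0, 0.004, 0.56, 0, 0, 0.004, 0.62, 0, 0, 0.004, 0.645, 0, 0, 0.004, 0.645, 0]' --grip 0.7

```text
time_s: 19.62
eef_pos: [0.472, -0.2847, 0.0171]
orientation: [-179.9, 0.1, -1.7]
contact_force: [0.2, 0.8, 0.3]
width: 0.0598
grip_force: 0.0
```

carry_out --rows '[0, 0, 0, 0, 0, 0, 0, 0, 0, 0, 0, 0, 0, 0, 0, 0, 0, 0, 0, 0, 0, 0, 0, 0, 0, 0, 0, 0, 0, 0, 0, 0]' --grip 0.05

```text
time_s: 20.28
eef_pos: [0.4738, -0.2863, 0.02]
orientation: [179.9, -0.1, -1.7]
contact_force: [-0.2, 0.2, 6.2]
width: 0.0237
grip_force: 50.4
```

carry_out --rows '[0, 0, -0.03, 0, 0, 0, -0.08, 0, 0, 0, -0.15, 0, 0, 0, -0.25, 0, 0, 0, -0.38, 0, 0, 0, -0.5, 0, 0, 0, -0.5, 0, 0, 0, -0.5, 0]'

```text
time_s: 20.95
eef_pos: [0.4734, -0.2858, 0.1199]
orientation: [179.9, -0.1, -1.7]
contact_force: [-0.6, -0.6, -3.0]
width: 0.0243
grip_force: 49.5
```

```bash
cat >> log.txt <<'E'
0 0.004 0.645 0 barGrip
0 0 -0.5 0 barUp
E
python3 cmd.py | tail -2; python3 look.py w11; python3 - <<'E'
from edge import *
c=bot.get_calibration("wrist"); im=cv2.imread("pics/w11.png"); g=cv2.cvtColor(im,cv2.COLOR_BGR2GRAY)
print(g[60:400:5,310:316].mean(1).round().astype(int))
E
```

```text
barGrip [ 472.8 -285.5   18. ] -1.67
barUp [ 472.8 -285.5  118. ] -1.67
21.1 [ 4.7185e+02 -2.8442e+02  1.1707e+02 -1.7991e+02  1.0000e-01 -1.6700e+00] 0.02385229956851826 49.47960555553436
[ 96  92  92  90  92  92  90 157 119 106  60 102 176 136 252 253 253 252
 252 252 248 216 253 252 252 252 252 251 249 219 245 249 250 250 251 185
 131 131 130 131 131 131 131 133 130 130 130 131 158 164 208 205 188 155
 155 155 102  20  22  21  20  20  20  20  20  18  21  19]
```

carry_out --rows '[0.02, -0.06, 0, 0, 0.04, -0.18, 0, 0, 0.07, -0.32, 0, 0, 0.1, -0.46, 0, 0, 0.12, -0.55, 0, 0]'

```text
time_s: 21.52
eef_pos: [0.4992, -0.1723, 0.1167]
orientation: [-179.8, 0.2, -1.6]
contact_force: [-0.7, -0.0, -1.7]
width: 0.0238
grip_force: 49.6
```

carry_out --rows '[0.03, -0.12, 0, 0, 0.06, -0.26, 0, -0.02, 0.1, -0.4, 0, -0.036, 0.12, -0.5, 0, -0.036, 0.136, -0.556, 0.05, -0.036, 0.136, -0.556, 0.15, -0.036, 0.136, -0.556, 0.28, -0.036, 0.136, -0.556, 0.4, -0.036, 0.136, -0.556, 0.5, -0.036, 0.136, -0.556, 0.55, -0.036, 0.136, -0.556, 0.555, -0.036, 0.136, -0.556, 0.555, -0.036]'

```text
time_s: 22.52
eef_pos: [0.5296, -0.0654, 0.0061]
orientation: [-180.0, 0.1, 1.4]
contact_force: [0.4, 0.1, -2.2]
width: 0.024
grip_force: 52.2
```

carry_out --rows '[0, 0, 0, 0, 0, 0, 0, 0, 0, 0, 0, 0, 0, 0, 0, 0, 0, 0, 0, 0]' --grip 0.6

```text
time_s: 22.93
eef_pos: [0.5305, -0.0657, 0.0076]
orientation: [180.0, -0.0, 1.4]
contact_force: [-0.4, -0.2, -0.2]
width: 0.051
grip_force: 0.0
```

carry_out --rows '[0, 0, -0.06, 0, 0, 0, -0.18, 0, 0, 0, -0.36, 0, 0, 0, -0.54, 0, 0, 0, -0.7, 0, 0, 0, -0.7, 0]'

```text
time_s: 23.43
eef_pos: [0.535, -0.0672, 0.1562]
orientation: [179.7, -0.8, 1.4]
contact_force: [0.5, -1.0, 0.2]
width: 0.0513
grip_force: 0.0
```

```bash
cat >> log.txt <<'E'
0.12 -0.55 0 0
0.136 -0.556 0.555 -0.036 barDrop
0 0 -0.7 0 now
E
python3 cmd.py | tail -2; python3 look.py w12 yellow:.024 white:.028
```

```text
barDrop [530.5 -65.9   7. ] 1.42
now [530.5 -65.9 147. ] 1.42
23.58 [ 5.3182e+02 -6.6090e+01  1.5030e+02  1.7989e+02 -2.9000e-01  1.4200e+00] 0.05095704304859201 0.0
yellow (261, 95, 121, 178) [533.3 -66.  175.  106.1   1.5]
yellow (252, 86, 137, 155) [555.4 -64.5 145.7 119.2   1.5]
white (468, 199, 106, 76) [ 491.5 -269.9  100.3   82.    88.4]
white (306, 124, 28, 106) [546.1 -64.6 100.3  25.    1.5]
```

View pics/w12.png

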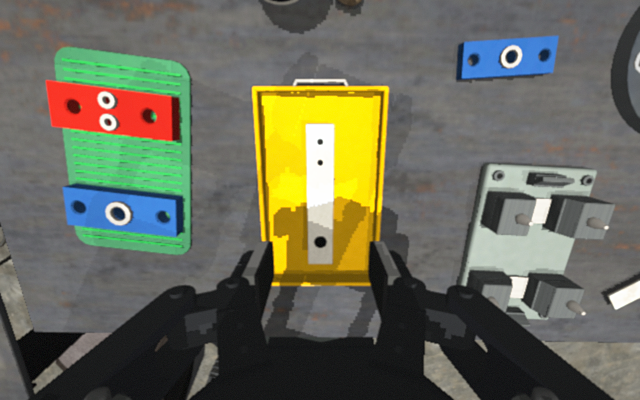

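The drilled bar is flat in the tray, running from (319,124) to (319,263), and both plates are on the mat. Now for the blank bar.

carry_out --rows '[0, -0.15, 0, 0, 0, -0.32, 0, 0, 0, -0.5, 0, 0, 0, -0.66, 0, 0, -0.008, -0.78, 0, 0]' --grip 0.75

```text
time_s: 24.0
eef_pos: [0.5231, 0.0927, 0.1455]
orientation: [-179.9, 0.2, 1.5]
contact_force: [0.8, 0.6, 0.3]
width: 0.0639
grip_force: 0.0
```

carry_out --rows '[0, -0.15, 0, 0, 0, -0.32, 0, 0, 0, -0.5, 0, 0, 0, -0.66, 0, 0, -0.008, -0.78, 0, 0]'

```text
time_s: 24.42
eef_pos: [0.5176, 0.2485, 0.1454]
orientation: [180.0, 0.2, 1.5]
contact_force: [-0.5, -0.5, 0.6]
width: 0.0644
grip_force: 0.0
```

carry_out --rows '[0, -0.15, 0, -0.07, 0, -0.3, 0, -0.14, 0, -0.45, 0, -0.21, 0, -0.6, 0, -0.28, 0, -0.72, 0, -0.35, -0.008, -0.78, 0, -0.379, -0.008, -0.78, 0, -0.379, -0.008, -0.78, 0, -0.379]'

```text
time_s: 25.08
eef_pos: [0.5128, 0.4017, 0.1454]
orientation: [180.0, 0.2, 34.0]
contact_force: [-0.5, 0.1, 0.5]
width: 0.064
grip_force: 0.0
```

```bash
cat >> log.txt <<'E'
-0.008 -0.78 0 0
-0.008 -0.78 0 0
-0.008 -0.78 0 -0.379 aboveBlank
E
python3 cmd.py | tail -1; python3 look.py w13 white:.025 yellow:.064
python3 - <<'E'
from m import *
c=bot.get_calibration("side"); print(onz(c,323,332,.04).round(3), onz(c,343,290,.025).round(3))
E
```

```text
aboveBlank [514.1 401.8 147. ] 33.99
25.23 [5.1351e+02 4.0093e+02 1.4617e+02 1.7999e+02 1.3000e-01 3.3890e+01] 0.06401339856114288 0.0
white (65, 115, 81, 79) [434.5 586.4  72.2  71.5 -56.2]
white (307, 116, 29, 142) [516.7 401.7 139.1  26.1  34.6]
yellow (181, 31, 87, 60) [567.7 520.2  58.   31.1 -43.5]
yellow (598, 345, 42, 41) [542.3  57.2  54.2  12.2   1.2]
[0.568 0.539 0.04 ] [0.516 0.408 0.025]
```

View pics/w13.png

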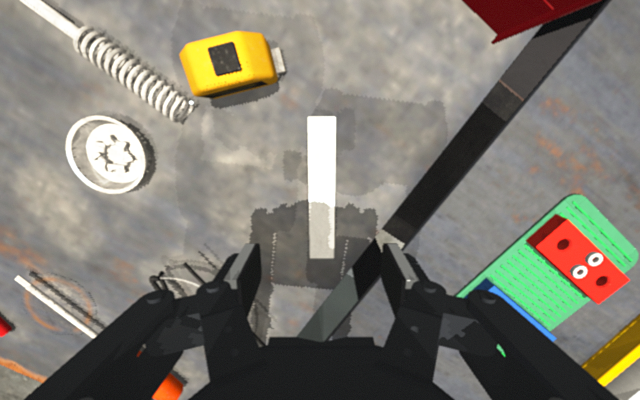

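carry_out --rows '[0.01, 0.008, 0.06, -0.007, 0.01, 0.008, 0.18, -0.007, 0.01, 0.008, 0.32, -0.007, 0.01, 0.008, 0.46, -0.007, 0.01, 0.008, 0.58, -0.007, 0.01, 0.008, 0.66, -0.007, 0.01, 0.008, 0.7, -0.007, 0.01, 0.008, 0.72, -0.007, 0.01, 0.008, 0.72, -0.007, 0.01, 0.008, 0.72, -0.007]'

```text
time_s: 26.07
eef_pos: [0.5174, 0.4021, 0.0043]
orientation: [180.0, -0.1, 34.6]
contact_force: [0.5, 0.7, 0.3]
width: 0.0639
grip_force: 0.0
```

carry_out --rows '[0, 0, 0, 0, 0, 0, 0, 0, 0, 0, 0, 0, 0, 0, 0, 0, 0, 0, 0, 0, 0, 0, 0, 0, 0, 0, 0, 0, 0, 0, 0, 0]' --grip 0.05

```text
time_s: 26.73
eef_pos: [0.5173, 0.4025, 0.0046]
orientation: [180.0, -0.1, 34.6]
contact_force: [-0.7, -0.4, 6.1]
width: 0.0235
grip_force: 51.0
```

carry_out --rows '[0, 0, -0.03, 0, 0, 0, -0.08, 0, 0, 0, -0.15, 0, 0, 0, -0.25, 0, 0, 0, -0.4, 0, 0, 0, -0.55, 0, 0, 0, -0.65, 0, 0, 0, -0.65, 0, 0, 0, -0.65, 0]'

```text
time_s: 27.48
eef_pos: [0.5173, 0.4024, 0.1354]
orientation: [180.0, -0.2, 34.6]
contact_force: [0.2, -0.1, -2.2]
width: 0.0239
grip_force: 50.2
```

```bash
cat >> log.txt <<'E'
0.01 0.008 0.72 -0.007 blankGrip
0 0 -0.65 0 blankUp
E
python3 cmd.py | tail -2; python3 look.py w14; python3 - <<'E'
from m import *
for n in("w11","w14"):
    g=cv2.cvtColor(cv2.imread(f"pics/{n}.png"),cv2.COLOR_BGR2GRAY)
    print(n,[g[r0:r1,310:316].mean(1).round().astype(int) for r0,r1 in((115,135),(225,245),(295,320),(328,345))])
    print(g[150,295:345])
E
```

```text
blankGrip [516.6 401.6   3. ] 34.59
blankUp [516.6 401.6 133. ] 34.59
27.63 [ 5.1543e+02  4.0141e+02  1.3182e+02 -1.7998e+02  1.5000e-01  3.4590e+01] 0.023768602632497454 50.16976475715637
w11 [array([102,  88, 120, 164, 176, 176, 175, 175, 176, 168, 136, 149, 223,
       254, 254, 252, 252, 252, 252, 252]), array([250, 250, 250, 250, 251, 251, 239, 227, 227, 225, 185, 149, 147,
       145, 136, 131, 132, 132, 132, 132]), array([131, 139, 143, 146, 154, 158, 157, 158, 157, 156, 164, 194, 206,
       207, 208, 208, 207, 206, 206, 205, 205, 204, 204, 204, 202]), array([154, 155, 155, 156, 156, 155, 155, 155, 155, 156, 157, 146, 102,
        46,  20,  20,  20])]
[253 253 253 253 253 253 253 253 253 253 253 253 252 252 252 252 252 252
 252 252 252 252 252 252 253 253 253 253 252 252 252 252 252 252 252 252
 252 252 252 252 253 252 252 252 252 252 252 252 252 252]
w14 [array([109, 108, 104, 103, 102, 102, 103, 104, 104, 103, 105, 122, 168,
       238, 254, 253, 253, 252, 252, 252]), array([252, 252, 252, 253, 253, 253, 253, 252, 252, 252, 252, 254, 254,
       243, 200, 153, 139, 140, 140, 140]), array([138, 138, 138, 139, 138, 138, 138, 138, 138, 138, 136, 138, 143,
       156, 170, 183, 190, 190, 189, 188, 188, 188, 187, 187, 188]), array([186, 186, 188, 187, 187, 186, 186, 188, 188, 188, 189, 176, 123,
        56,  22,  21,  23])]
[254 254 254 254 253 253 253 253 253 253 253 253 253 253 253 252 253 253
 253 253 252 252 252 252 253 253 253 253 253 253 253 253 253 253 253 253
 253 253 253 253 253 254 254 253 253 253 253 253 253 254]
```

carry_out --rows '[-0.05, 0.07, 0, 0.06, -0.12, 0.18, 0, 0.13, -0.2, 0.3, 0, 0.2, -0.3, 0.42, 0, 0.27, -0.38, 0.54, 0, 0.34, -0.426, 0.617, 0, 0.41, -0.426, 0.617, 0, 0.422, -0.426, 0.617, 0, 0.422]'

```text
time_s: 28.3
eef_pos: [0.5154, 0.2511, 0.1317]
orientation: [180.0, 0.2, -1.8]
contact_force: [0.2, 0.2, -3.0]
width: 0.0238
grip_force: 50.2
```

carry_out --rows '[0, 0.1, 0, 0, -0.01, 0.25, 0, 0, -0.02, 0.42, 0, 0, -0.03, 0.6, 0, 0, -0.04, 0.76, 0, 0, -0.047, 0.897, 0, 0]'

```text
time_s: 28.8
eef_pos: [0.501, 0.0722, 0.1325]
orientation: [-180.0, 0.1, -1.5]
contact_force: [-0.4, -0.2, -1.9]
width: 0.0241
grip_force: 50.2
```

carry_out --rows '[0, 0.14, 0, 0, -0.01, 0.3, 0, 0, -0.02, 0.45, 0, 0, -0.03, 0.6, 0, 0, -0.04, 0.76, 0, 0, -0.047, 0.897, 0, 0]'

```text
time_s: 29.3
eef_pos: [0.4869, -0.1068, 0.1326]
orientation: [-180.0, 0.1, -1.5]
contact_force: [-0.9, 0.3, -1.3]
width: 0.0237
grip_force: 50.2
```

carry_out --rows '[0, 0.14, 0, 0, -0.01, 0.3, 0, 0, -0.02, 0.45, 0, 0, -0.03, 0.6, 0, 0, -0.04, 0.74, 0, 0, -0.047, 0.85, 0, 0, -0.047, 0.897, 0, 0, -0.047, 0.897, 0, 0, -0.047, 0.897, 0, 0]'

```text
time_s: 30.05
eef_pos: [0.4727, -0.284, 0.1326]
orientation: [-179.9, 0.0, -1.6]
contact_force: [-0.2, 0.3, -1.7]
width: 0.0238
grip_force: 50.1
```

```bash
cat >> log.txt <<'E'
-0.426 0.617 0 0.422
-0.047 0.897 0 0
-0.047 0.897 0 0
-0.047 0.897 0 0 aboveJig2
E
python3 cmd.py | egrep "barGrip|Jig2"; python3 look.py w15
```

```text
barGrip [ 472.8 -285.5   18. ] -1.67
aboveJig2 [ 472.6 -285.5  133. ] -1.67
30.2 [ 4.7270e+02 -2.8341e+02  1.3277e+02 -1.7992e+02  4.0000e-02 -1.5600e+00] 0.02396748974356523 50.13865113258362
```

View pics/w15.png

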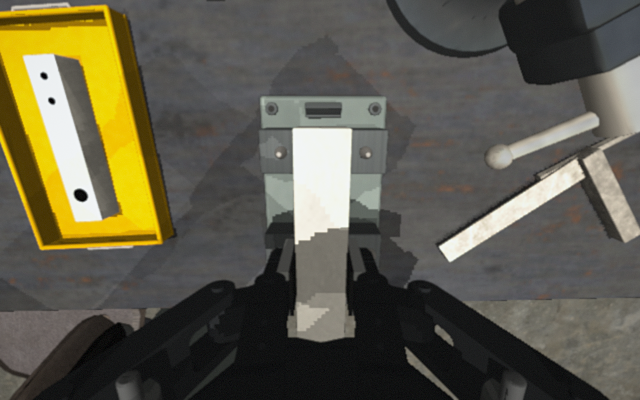

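The blank is held straight above the trough, with its far end at row 127 and centred at column 322. I'll lower it slowly.

carry_out --rows '[0, 0, 0.08, 0, 0, 0, 0.2, 0, 0, 0, 0.32, 0, 0, 0, 0.38, 0, 0, 0, 0.42, 0, 0, 0, 0.45, 0, 0, 0, 0.48, 0, 0, 0, 0.51, 0, 0, 0, 0.53, 0, 0, 0, 0.53, 0]'

```text
time_s: 31.03
eef_pos: [0.4723, -0.285, 0.0268]
orientation: [-180.0, 0.0, -1.7]
contact_force: [-0.5, 0.3, -1.5]
width: 0.024
grip_force: 50.1
```

carry_out --rows '[0, 0, 0.01, 0, 0, 0, 0.02, 0, 0, 0, 0.03, 0, 0, 0, 0.036, 0, 0, 0, 0.036, 0, 0, 0, 0.036, 0]'

```text
time_s: 31.53
eef_pos: [0.4726, -0.2854, 0.0205]
orientation: [180.0, -0.0, -1.7]
contact_force: [-1.8, 0.9, 2.2]
width: 0.0239
grip_force: 50.6
```

carry_out --rows '[0, 0, 0, 0, 0, 0, 0, 0, 0, 0, 0, 0, 0, 0, 0, 0, 0, 0, 0, 0]' --grip 0.7

```text
time_s: 31.95
eef_pos: [0.4725, -0.2852, 0.0201]
orientation: [180.0, -0.0, -1.7]
contact_force: [-0.4, -1.1, 0.3]
width: 0.0597
grip_force: 0.0
```

carry_out --rows '[0, 0, -0.06, 0, 0, 0, -0.18, 0, 0, 0, -0.34, 0, 0, 0, -0.5, 0, 0, 0, -0.6, 0, 0, 0, -0.634, 0, 0, 0, -0.634, 0, 0, 0, -0.634, 0]'

```text
time_s: 32.62
eef_pos: [0.4721, -0.2848, 0.1463]
orientation: [-180.0, 0.0, -1.7]
contact_force: [-0.6, 0.2, -1.1]
width: 0.0596
grip_force: 0.0
```

```bash
cat >> log.txt <<'E'
0 0 0.53 0
0 0 0.036 0 blankDrop
0 0 -0.634 0 now
E
python3 cmd.py | tail -2; python3 look.py w16; python3 - <<'E'
from m import *
for n in("w10","w16"):
    g=cv2.cvtColor(cv2.imread(f"pics/{n}.png"),cv2.COLOR_BGR2GRAY)
    print(n,[g[r0:r1,313:318].mean(1).round().astype(int) for r0,r1 in((112,125),(260,275))],g[180,303:312],g[180,330:342])
E
```

```text
blankDrop [ 472.6 -285.5   19.8] -1.67
now [ 472.6 -285.5  146.6] -1.67
32.77 [ 4.7145e+02 -2.8423e+02  1.4493e+02 -1.7986e+02  1.5000e-01 -1.6800e+00] 0.0597251978143544 0.0
w10 [array([ 60,  66,  99, 115,  82,  77, 157, 242, 255, 254, 253, 253, 253]), array([205, 203, 203, 203, 201, 201, 203, 192, 121,  59,  51,  54,  61,
        69,  74])] [181 180 180 177 184 221 250 252 251] [249 249 249 249 251 252 202 119 144 171 172 173]
w16 [array([ 72, 108, 110,  76,  87, 143, 154, 191, 253, 255, 253, 253, 253]), array([205, 203, 202, 201, 201, 200, 200, 203, 191, 121,  59,  50,  61,
        68,  73])] [184 180 179 179 175 198 246 253 251] [248 248 248 248 249 251 237 167 151 168 172 171]
```

View pics/w16.png

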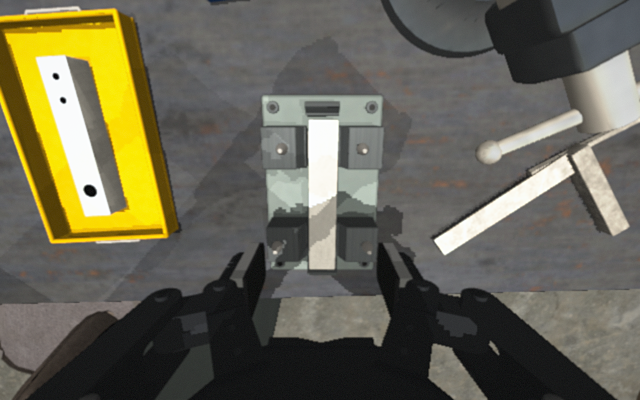

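The blank is seated in the jig, its edges within 1 px of where the drilled bar's were. Now I'll pick up the blue plate again.

carry_out --rows '[0, -0.06, 0, -0.08, 0, -0.12, 0, -0.16, 0, -0.18, 0, -0.24, 0, -0.24, 0, -0.32, -0.01, -0.3, 0, -0.4, -0.01, -0.36, 0, -0.48, -0.01, -0.42, 0, -0.56, -0.01, -0.48, 0, -0.64, -0.02, -0.54, 0, -0.72, -0.02, -0.6, 0, -0.8, -0.02, -0.65, 0, -0.88, -0.02, -0.7, 0, -0.96, -0.02, -0.7, 0, -1, -0.02, -0.7, 0, -1]' --grip 1

```text
time_s: 33.93
eef_pos: [0.4717, -0.1441, 0.1454]
orientation: [-179.9, -0.1, 84.4]
contact_force: [-1.2, -0.6, 0.1]
width: 0.0855
grip_force: 0.0
```

carry_out --rows '[0.1, 0, 0, 0, 0.25, 0, 0, 0, 0.42, 0.01, 0, 0, 0.58, 0.01, 0, 0, 0.702, 0.012, 0, 0]'

```text
time_s: 34.35
eef_pos: [0.4883, -0.0037, 0.1459]
orientation: [-179.9, -0.0, 84.2]
contact_force: [0.4, 0.2, 0.2]
width: 0.0852
grip_force: 0.0
```

carry_out --rows '[0.14, 0, 0, 0, 0.3, 0, 0, 0, 0.45, 0.01, 0, 0, 0.6, 0.01, 0, 0, 0.702, 0.012, 0, 0, 0.702, 0.012, 0, 0, 0.702, 0.012, 0, 0]'

```text
time_s: 34.93
eef_pos: [0.5048, 0.1342, 0.1459]
orientation: [-179.9, 0.0, 84.3]
contact_force: [-0.5, -0.4, 0.3]
width: 0.0855
grip_force: 0.0
```

```bash
cat >> log.txt <<'E'
-0.02 -0.7 0 -1
0.702 0.012 0 0
0.702 0.012 0 0 overBlue
E
python3 cmd.py | egrep "drop|overB"; python3 look.py w17 blue:.02 red:.02 green:.004
```

```text
bluedrop [505.5 133.3   6. ] 84.27
reddrop [605.2 125.3   7. ] 84.27
overBlue [505.5 133.5 146.6] 84.27
35.08 [ 5.0506e+02  1.3304e+02  1.4624e+02 -1.7993e+02  4.0000e-02  8.4190e+01] 0.08525457153239256 0.0
blue (301, 133, 43, 110) [507.3 135.  109.4  40.   84.3]
red (396, 130, 54, 110) [602.5 128.2 108.7  42.9  84.3]
green (272, 124, 202, 118) [556.3 130.6 198.9 123.1  -5.9]
```

carry_out --rows '[0, 0, 0.08, 0, 0, 0, 0.2, 0, 0, 0, 0.35, 0, 0, 0, 0.5, 0, 0, 0, 0.6, 0, 0, 0, 0.67, 0, 0, 0, 0.7, 0, 0, 0, 0.713, 0, 0, 0, 0.713, 0, 0, 0, 0.713, 0]'

```text
time_s: 35.92
eef_pos: [0.5064, 0.1335, 0.0054]
orientation: [179.9, -0.0, 84.2]
contact_force: [1.7, 0.1, 0.6]
width: 0.0857
grip_force: 0.0
```

carry_out --rows '[0, 0, 0, 0, 0, 0, 0, 0, 0, 0, 0, 0, 0, 0, 0, 0, 0, 0, 0, 0, 0, 0, 0, 0, 0, 0, 0, 0, 0, 0, 0, 0, 0, 0, 0, 0]' --grip 0.2

```text
time_s: 36.67
eef_pos: [0.5061, 0.1339, 0.0051]
orientation: [179.9, -0.0, 84.3]
contact_force: [-0.4, 0.1, 5.3]
width: 0.0387
grip_force: 51.9
```

carry_out --rows '[0, 0, -0.04, 0, 0, 0, -0.1, 0, 0, 0, -0.2, 0, 0, 0, -0.33, 0, 0, 0, -0.46, 0, 0, 0, -0.58, 0, 0, 0, -0.65, 0, 0, 0, -0.65, 0]'

```text
time_s: 37.33
eef_pos: [0.5079, 0.134, 0.1388]
orientation: [179.6, -0.1, 84.3]
contact_force: [-0.1, 0.4, -1.2]
width: 0.0387
grip_force: 51.1
```

```bash
cat >> log.txt <<'E'
0 0 0.713 0 blueRegrip
0 0 -0.65 0 up
E
python3 cmd.py | tail -2; python3 - <<'E'
from m import *
r=np.radians(84.27); d=np.array([427.4-505.5,-285.6-133.5]); print(d@[np.cos(r),np.sin(r)]/200,d@[np.sin(r),-np.cos(r)]/200)
E
```

```text
blueRegrip [505.5 133.5   4. ] 84.27
up [505.5 133.5 134. ] 84.27
-2.124017498586899 -0.17933255615378876
```

carry_out --rows '[-0.08, -0.01, 0, 0, -0.22, -0.02, 0, 0, -0.38, -0.03, 0, 0, -0.54, -0.05, 0, 0, -0.7, -0.06, 0, 0, -0.84, -0.07, 0, 0, -0.95, -0.08, 0, 0]'

```text
time_s: 37.92
eef_pos: [0.469, -0.0553, 0.1333]
orientation: [-179.9, -0.0, 84.2]
contact_force: [0.5, -0.0, -1.7]
width: 0.0387
grip_force: 51.0
```

carry_out --rows '[-0.14, -0.01, 0, 0, -0.28, -0.02, 0, 0, -0.42, -0.03, 0, 0, -0.56, -0.05, 0, 0, -0.7, -0.06, 0, 0, -0.84, -0.07, 0, 0, -0.95, -0.08, 0, 0]'

```text
time_s: 38.5
eef_pos: [0.4343, -0.2424, 0.1333]
orientation: [-179.9, -0.0, 84.2]
contact_force: [0.0, 0.0, -1.9]
width: 0.0386
grip_force: 51.0
```

carry_out --rows '[-0.09, -0.01, 0, -0.02, -0.16, -0.015, 0, -0.04, -0.21, -0.019, 0, -0.047, -0.224, -0.019, 0, -0.047, -0.224, -0.019, 0.12, -0.047, -0.224, -0.019, 0.24, -0.047, -0.224, -0.019, 0.32, -0.047, -0.224, -0.019, 0.35, -0.047, -0.224, -0.019, 0.35, -0.047, -0.224, -0.019, 0.35, -0.047]'

```text
time_s: 39.33
eef_pos: [0.4274, -0.2849, 0.0645]
orientation: [-180.0, -0.0, 88.3]
contact_force: [1.6, 0.5, -2.8]
width: 0.039
grip_force: 50.9
```

```bash
cat >> log.txt <<'E'
-0.95 -0.08 0 0
-0.95 -0.08 0 0
-0.224 -0.019 0.35 -0.047 overDowel
E
python3 cmd.py | egrep "bluegrip|overD"; python3 look.py w18 blue:.08
```

```text
bluegrip [ 427.  -285.6   41. ] 88.31
overDowel [ 427.5 -285.6   64. ] 88.31
39.48 [ 4.2811e+02 -2.8584e+02  6.5560e+01  1.7991e+02  9.0000e-02  8.8320e+01] 0.03883386061146386 50.93279957771301
blue (277, 151, 88, 191) [ 428.4 -280.   103.9   39.9   88.3]
blue (612, 74, 28, 121) [ 564.7 -227.7   54.2   12.   -73.7]
```

View pics/w18.png

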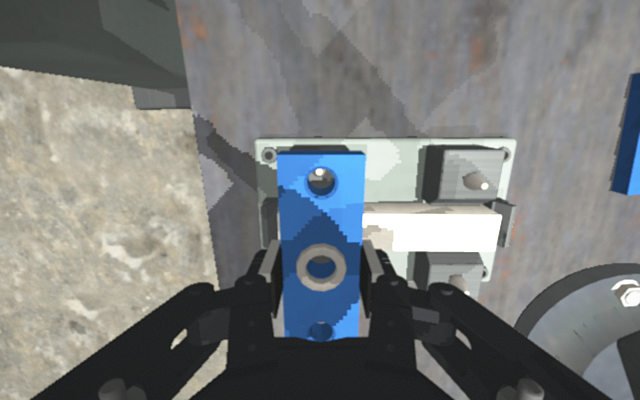

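The dowel shows inside the front hole at (319,173), so I'll lower the plate.

carry_out --rows '[0, 0, 0.02, 0, 0, 0, 0.035, 0, 0, 0, 0.05, 0, 0, 0, 0.06, 0, 0, 0, 0.06, 0]'

```text
time_s: 39.9
eef_pos: [0.4269, -0.2849, 0.0516]
orientation: [-179.9, -0.1, 88.3]
contact_force: [-0.3, 0.2, -2.0]
width: 0.039
grip_force: 51.0
```

carry_out --rows '[0, 0, 0.01, 0, 0, 0, 0.02, 0, 0, 0, 0.03, 0, 0, 0, 0.04, 0, 0, 0, 0.045, 0, 0, 0, 0.045, 0]'

```text
time_s: 40.4
eef_pos: [0.4273, -0.2853, 0.0436]
orientation: [-180.0, -0.0, 88.3]
contact_force: [-2.2, 1.9, 2.9]
width: 0.0384
grip_force: 51.6
```

Seated lightly, so release. The inner finger has room on the red side.

carry_out --rows '[0, 0, 0, 0, 0, 0, 0, 0, 0, 0, 0, 0, 0, 0, 0, 0, 0, 0, 0, 0]' --grip 0.8

```text
time_s: 40.82
eef_pos: [0.4274, -0.2854, 0.0434]
orientation: [180.0, 0.0, 88.3]
contact_force: [1.1, 0.1, 0.6]
width: 0.0685
grip_force: 0.0
```

carry_out --rows '[0, 0, -0.06, 0, 0, 0, -0.18, 0, 0, 0, -0.34, 0, 0, 0, -0.46, 0, 0, 0, -0.52, 0, 0, 0, -0.52, 0, 0, 0, -0.52, 0]' --grip 1

```text
time_s: 41.4
eef_pos: [0.4274, -0.2853, 0.1474]
orientation: [180.0, 0.0, 88.3]
contact_force: [0.4, 0.4, -1.1]
width: 0.0852
grip_force: 0.0
```

```bash
cat >> log.txt <<'E'
0 0 0.06 0
0 0 0.045 0 blueSeat
0 0 -0.52 0 up
E
python3 cmd.py | tail -2; python3 look.py w19 blue:.0585;python3 - <<'E'
from m import *
r=np.radians(88.31); d=np.array([605.2-427.5,125.3+285.6]); print(d@[np.cos(r),np.sin(r)]/200,d@[np.sin(r),-np.cos(r)]/200)
E
```

```text
blueSeat [ 427.5 -285.6   43. ] 88.31
up [ 427.5 -285.6  147. ] 88.31
41.55 [ 4.2650e+02 -2.8441e+02  1.4561e+02 -1.7988e+02 -1.2000e-01  8.8310e+01] 0.08548925237343422 0.0
blue (298, 138, 49, 126) [ 427.5 -283.2  109.8   39.4   88.3]
blue (539, 82, 51, 93) [ 617.1 -228.4   68.1   31.6  -85.1]
2.07980979221502 0.8275226451321542
```

carry_out --rows '[0.1, 0.04, 0, 0, 0.26, 0.1, 0, 0, 0.42, 0.17, 0, 0, 0.58, 0.23, 0, 0, 0.74, 0.3, 0, 0, 0.88, 0.35, 0, 0, 0.95, 0.38, 0, 0]'

```text
time_s: 42.13
eef_pos: [0.5085, -0.0941, 0.1454]
orientation: [-179.8, -0.1, 88.4]
contact_force: [0.1, -0.0, -0.0]
width: 0.0852
grip_force: 0.0
```

carry_out --rows '[0.14, 0.06, 0, 0, 0.28, 0.11, 0, 0, 0.44, 0.18, 0, 0, 0.6, 0.24, 0, 0, 0.75, 0.3, 0, 0, 0.88, 0.35, 0, 0, 0.95, 0.38, 0, 0]'

```text
time_s: 42.72
eef_pos: [0.59, 0.0929, 0.1453]
orientation: [-179.8, -0.0, 88.4]
contact_force: [1.0, 0.9, -0.2]
width: 0.0854
grip_force: 0.0
```

carry_out --rows '[0.1, 0.03, 0, 0.02, 0.18, 0.067, 0, 0.047, 0.18, 0.067, 0.05, 0.047, 0.18, 0.067, 0.18, 0.047, 0.18, 0.067, 0.32, 0.047, 0.18, 0.067, 0.46, 0.047, 0.18, 0.067, 0.58, 0.047, 0.18, 0.067, 0.66, 0.047, 0.18, 0.067, 0.7, 0.047, 0.18, 0.067, 0.713, 0.047, 0.18, 0.067, 0.713, 0.047, 0.18, 0.067, 0.713, 0.047]'

```text
time_s: 43.72
eef_pos: [0.6057, 0.1253, 0.0056]
orientation: [179.9, -0.0, 84.3]
contact_force: [0.6, -0.3, 0.1]
width: 0.085
grip_force: 0.0
```

carry_out --rows '[0, 0, 0, 0, 0, 0, 0, 0, 0, 0, 0, 0, 0, 0, 0, 0, 0, 0, 0, 0, 0, 0, 0, 0, 0, 0, 0, 0, 0, 0, 0, 0, 0, 0, 0, 0]' --grip 0.2

```text
time_s: 44.47
eef_pos: [0.6057, 0.1257, 0.0056]
orientation: [179.9, -0.0, 84.3]
contact_force: [-0.8, 0.1, 5.9]
width: 0.0386
grip_force: 53.2
```

carry_out --rows '[0, 0, -0.04, 0, 0, 0, -0.1, 0, 0, 0, -0.2, 0, 0, 0, -0.33, 0, 0, 0, -0.46, 0, 0, 0, -0.58, 0, 0, 0, -0.65, 0, 0, 0, -0.65, 0]'

```text
time_s: 45.13
eef_pos: [0.6075, 0.1257, 0.1397]
orientation: [179.6, -0.0, 84.3]
contact_force: [0.5, -0.9, -1.8]
width: 0.0385
grip_force: 52.4
```

```bash
cat >> log.txt <<'E'
0.95 0.38 0 0
0.95 0.38 0 0
0.18 0.067 0.713 0.047 redRegrip
0 0 -0.65 0 up
E
python3 cmd.py | tail -2; python3 - <<'E'
from m import *
r=np.radians(84.27); d=np.array([518.0-605.1,-287.9-125.3]); print(d@[np.cos(r),np.sin(r)]/200,d@[np.sin(r),-np.cos(r)]/200)
E
```

```text
redRegrip [605.1 125.3   4.4] 84.27
up [605.1 125.3 134.4] 84.27
-2.099157730975158 -0.22705301250418664
```

carry_out --rows '[-0.08, -0.01, 0, 0, -0.22, -0.02, 0, 0, -0.38, -0.04, 0, 0, -0.54, -0.06, 0, 0, -0.7, -0.08, 0, 0, -0.84, -0.09, 0, 0, -0.95, -0.1, 0, 0]'

```text
time_s: 45.72
eef_pos: [0.5645, -0.0632, 0.1334]
orientation: [-179.9, -0.0, 84.2]
contact_force: [0.2, 0.3, -2.6]
width: 0.0384
grip_force: 52.3
```

carry_out --rows '[-0.14, -0.01, 0, 0, -0.28, -0.03, 0, 0, -0.42, -0.04, 0, 0, -0.56, -0.06, 0, 0, -0.7, -0.08, 0, 0, -0.84, -0.09, 0, 0, -0.95, -0.1, 0, 0]'

```text
time_s: 46.3
eef_pos: [0.5257, -0.2499, 0.1334]
orientation: [-179.9, -0.0, 84.2]
contact_force: [0.7, 0.4, -1.9]
width: 0.0385
grip_force: 52.3
```

carry_out --rows '[-0.09, -0.01, 0, -0.02, -0.15, -0.02, 0, -0.04, -0.19, -0.027, 0, -0.047, -0.199, -0.027, 0, -0.047, -0.199, -0.027, 0.12, -0.047, -0.199, -0.027, 0.24, -0.047, -0.199, -0.027, 0.32, -0.047, -0.199, -0.027, 0.342, -0.047, -0.199, -0.027, 0.342, -0.047, -0.199, -0.027, 0.342, -0.047]'

```text
time_s: 47.13
eef_pos: [0.5183, -0.2872, 0.0668]
orientation: [180.0, 0.0, 88.3]
contact_force: [1.1, 0.1, -2.4]
width: 0.0387
grip_force: 52.2
```

```bash
cat >> log.txt <<'E'
-0.95 -0.1 0 0
-0.95 -0.1 0 0
-0.199 -0.027 0.342 -0.047 overDowel
E
python3 cmd.py | egrep "redgrip|overD"; python3 look.py w20 red:.082
```

```text
redgrip [ 518.2 -287.9   43. ] 88.31
overDowel [ 427.5 -285.6   64. ] 88.31
overDowel [ 518.  -287.8   66. ] 88.31
47.28 [ 5.1886e+02 -2.8799e+02  6.7880e+01  1.7988e+02  9.0000e-02  8.8320e+01] 0.038723170812386715 52.22360551357269
red (277, 150, 89, 193) [ 519.3 -282.4  105.3   40.3   88.2]
```

View pics/w20.png

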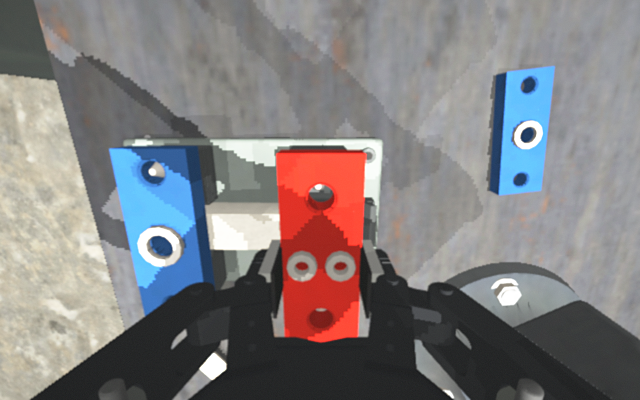

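The dowel is visible in the red plate's hole at (320,187), and the blue plate is seated with its dowel in the hole at (153,172). Lowering the red plate.

carry_out --rows '[0, 0, 0.02, 0, 0, 0, 0.035, 0, 0, 0, 0.05, 0, 0, 0, 0.065, 0, 0, 0, 0.065, 0]'

```text
time_s: 47.7
eef_pos: [0.5173, -0.2871, 0.0523]
orientation: [-179.9, -0.1, 88.3]
contact_force: [0.2, 0.0, -2.7]
width: 0.0388
grip_force: 52.3
```

carry_out --rows '[0, 0, 0.01, 0, 0, 0, 0.02, 0, 0, 0, 0.03, 0, 0, 0, 0.04, 0, 0, 0, 0.049, 0, 0, 0, 0.049, 0]'

```text
time_s: 48.2
eef_pos: [0.5179, -0.2876, 0.0441]
orientation: [-180.0, -0.0, 88.3]
contact_force: [-1.6, 1.4, 2.7]
width: 0.039
grip_force: 53.0
```

carry_out --rows '[0, 0, 0, 0, 0, 0, 0, 0, 0, 0, 0, 0, 0, 0, 0, 0, 0, 0, 0, 0]' --grip 0.8

```text
time_s: 48.62
eef_pos: [0.5179, -0.2876, 0.0435]
orientation: [180.0, 0.0, 88.3]
contact_force: [-0.1, -0.3, -0.1]
width: 0.0679
grip_force: 0.0
```

carry_out --rows '[0, 0, -0.06, 0, 0, 0, -0.18, 0, 0, 0, -0.34, 0, 0, 0, -0.5, 0, 0.05, -0.1, -0.64, 0, 0.08, -0.2, -0.75, 0, 0.08, -0.22, -0.8, 0, 0.08, -0.22, -0.8, 0, 0.08, -0.22, -0.8, 0, 0.08, -0.22, -0.8, 0]'

```text
time_s: 49.45
eef_pos: [0.4742, -0.27, 0.2019]
orientation: [-179.9, -0.1, 88.3]
contact_force: [0.9, -0.2, -0.6]
width: 0.0683
grip_force: 0.0
```

```bash
python3 look.py w21 blue:.0585 red:.0585
python3 - <<'E'
from m import *
a=cv2.imread("pics/w21.png"); b=cv2.resize(bot.read_camera("side")[90:250,180:400],None,fx=1.6,fy=1.6)
o=np.zeros((400+b.shape[0]-100,640,3),np.uint8); o[:300]=a[60:360]; o[300:300+b.shape[0],:b.shape[1]]=b; cv2.imwrite("pics/fin.png",o)
E
```

```text
49.6 [ 4.7411e+02 -2.6982e+02  2.0160e+02 -1.7987e+02 -1.2000e-01  8.8310e+01] 0.0679075578574284 0.0
blue (255, 150, 43, 101) [ 428.3 -283.1  109.4   40.5   88.1]
blue (464, 104, 34, 75) [ 632.1 -227.1   70.7   29.6  -85.1]
red (343, 149, 43, 102) [ 518.  -285.3  110.3   41.4   88.4]
```

View pics/fin.png

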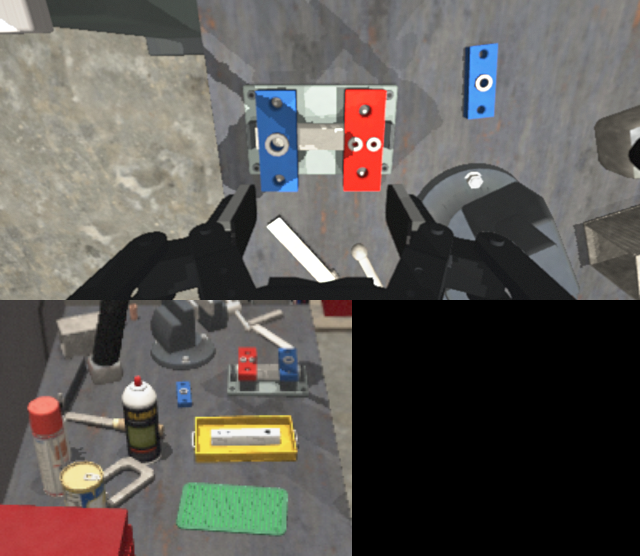

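The final view shows both plates seated on their dowels at the original measured positions: blue at (277,145) and red at (365,144). The blank is under them, the drilled bar is in the tray and the cans are standing.

```bash
python3 -c "
from bench import bot
print(bot.finish_job())"
```

```text
the job is handed in; nothing more can be done
None
```

I handed the job in at about 50 s of the 128 s allowed, and the result was not shown to me: both plates are back on their own dowels over the blank bar, the drilled bar is flat in the tray, and I never touched the spray can or the tape measure.

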